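# Tuck the slide carrier under the amber shield and hold the viewing stage down

## Task

Pick up the blue slide carrier by its upright white handle and slide its slide end under the amber shield of the viewer, squarely and midway between the side rails, until the carrier's yellow line is at the shield's edge; do not lift the shield. Then press the carrier down flat by its handle so that the sprung stage goes all the way down, and finish while still holding it pressed down by the handle, with the robot touching no part of the viewer. Leave everything else on the bench where it is.

Things in the scene. Friction and masses are not known exactly. Their poses are not given: they have to be found in the camera images.
- carrier: loose blue slide carrier, about 0.12 kg, flat on the bench at the start: plate 110 (x) x 90 (y) x 5 mm thick, origin at the centre of its underside. A glass slide lies along its +x end (the end to tuck); a yellow line crosses its top 31.5 mm behind that end. An upright white handle stands across it at x = -25 mm
- carrier_edge (a point): middle of the carrier's slide end, on its underside: 55 mm along +x from the carrier's origin
- carrier_grip (a point): middle of the carrier's handle (white block, 12 mm thick in x, 50 mm wide in y, reaching 37 mm above the underside): 25 mm towards -x from the carrier's origin, 27 mm above the underside; axes as the carrier's
- viewer: fixed white slide viewer, housing from x = -140 to +110 mm, 200 mm wide (y), top 50 mm above the bench; origin on the bench. The carrier goes in from its open -x side towards +x. A light-blue stage lies on it, an amber shield over the stage's +x part. Under the shield's sides grey rails, inner faces at y = +-77 mm, 69 mm high; a cross bar at x = 75 mm ends the space
- stage_top (a point): centre of the stage's top face when it is up, 60 mm above the bench; the stage is 190 (x) x 130 (y) mm; it is 40 mm towards -x from the viewer's origin. Axes as the viewer's; does not move with the stage
- stage (a joint): how far the sprung stage is pressed down, 0 (up) to 0.006 m (stop). It starts to move at about 3 N and reaches its stop at about 9 N; the carrier's own weight does not press it down
- shield_edge (a point): middle of the lower side of the shield's free edge when the shield is down: 69 mm above the bench, 9 mm above the raised stage, 5 mm towards -x from the viewer's origin. Axes as the viewer's: +x runs in under the shield. Does not move with the shield
- shield (a joint): angle of the amber shield, 0 = down and level, grows as its free edge is lifted (rad). It is a light flap 154 mm wide (y), 90 mm long (x), 3 mm thick (5 mm at its darker free edge), hinged along its far +x side; only its own weight (0.07 kg) keeps it down
- tube_rack: white test-tube rack, 90 x 120 x 57 mm, with blue-capped tubes 78 mm tall; origin under its centre
- brown_bottle: brown glass bottle, 90 mm across, 200 mm tall; origin under its centre
- clear_bottle: clear glass bottle with blue cap, 80 mm across, 160 mm tall; origin under its centre
- flask: conical glass flask, 72 mm across the foot, 104 mm tall; origin under its centre
- tip_tray: yellow open plastic tray, 100 x 70 x 45 mm; origin under its centre
- marker: black marker pen lying down, 15 mm thick, 130 mm long; origin at its underside
- dropper: small white bottle with red cap, 32 mm across, 70 mm tall; origin under its centre
Not all that is in view belongs to the job. There is more than one size of the carrier; the one meant has the size given above.

How it is judged (in metres and radians):
On the way, in this order (a step that is already met when the one before it is completed fails the run):
1. the carrier is picked up off the bench (height (world z) of carrier above 0.03 m and contact force between the fingers and carrier above 1 N), for 0.1 s.
2. its slide end is tucked under the shield, about up to the yellow line (x of carrier_edge in the frame of shield_edge between 0.02 and 0.042 m and y of carrier_edge in the frame of shield_edge between -0.018 and 0.018 m and z of carrier_edge in the frame of shield_edge below -0.003 m and angle between the x axis of carrier and the x axis of viewer, either way round below 0.12 rad and angle between carrier's own z axis and vertical below 0.05 rad and value of joint shield below 0.025 rad), for 0.2 s.
At the end, for the whole second after the job is handed in: Slide end 20 to 42 mm in under the shield edge, within 18 mm of the middle, 0.12 rad of square, flat to 0.05 rad; shield under 0.025 rad; stage pressed over 4 mm through the carrier (over 3 N), fingers holding the carrier, robot off the viewer, all still (all of step 2 and value of joint stage above 0.004 m and contact force between carrier and viewer above 3 N and contact force between the fingers and carrier above 2 N and contact force between each of the arm, the fingers and viewer below 0.5 N and linear speed of carrier below 0.02 m/s); the arm keeps its last pose, push and grip.
It fails at once if the shield is lifted (more than 0.06 rad, about 5 mm at its edge) (value of joint shield above 0.06 rad).
It fails at once if another thing on the bench is moved by more than 25 mm (distance of any of tube_rack, brown_bottle, clear_bottle, flask, tip_tray, marker, dropper from where it was at the start of the episode above 0.025 m).
It also fails if it takes over 42 s, if anything falls off the work surface, if the arm or the gripper's body presses on something with over 40 N, if the wrist force passes 120 N, or if a joint passes its speed limit or range.

## Robot

A 6-joint arm with a two-finger parallel gripper is mounted at the origin on the work surface. World frame = base frame: x ahead of the robot, y to its left, z up, the work surface at z = 0. Lengths are in mm, angles in rad, forces in N, time in s.
With the tool pointing down it reaches from about 275 to 875 mm from the base axis. Payload 12.5 kg.
Tool frame: the origin (TCP) lies on the centre line of the jaws, within the pads' length; the fingertips stand 22 mm ahead of it and the grasp point (between the pads) lies 3 mm ahead of it (manip.tip_reach is the distance from the TCP to the fingertips, in mm); z points along the fingers, y is the line along which they close (so a half turn about z gives the same grasp; the last joint's range is limited). The gripper opens to 85 mm and grips with 20 to 120 N. Pads are 22 mm wide; open, the fingers measure 114 mm over their backs; the gripper's body (76 mm by 85 mm) begins 54 mm behind the grasp point. The pads swing forward as they close: fully open they stand 13 mm farther back than shut.
Start: joints at [1.206, 0.351, 1.652, -0, 1.139, -0.085], TCP at [151.858, 528.605, 253.29] pointing down, gripper open.
Joint ranges: [-2.75, 2.75], [-0.79, 2.1], [0.01, 2.65], [-1.57, 4.71], [0.07, 3.14], [-2.87, 2.87]. Speed limits (rad/s): [2.22, 2.22, 2.79, 3.14, 3.14, 3.14].

## Interface

Orientations are given as a unit quaternion [w, x, y, z].
In Python, from station import manip, capture gives the robot as it stands. The module is installed in compiled form; this text tells all that it offers.
- The arm moves only by the shell command python3 -m pendant 'ROWS' [FORCE]. ROWS is a JSON object of lists of equal length, an entry for each row: "turn": the turn, a rotation vector about the tool's x, y, z in degrees, a list of three; "dp": the shift along the tool's x, y, z in mm, a list of three; "claw": the finger opening in mm, from 0 to 85.4. A call has 1 to 20 rows; each row is the pose to reach, as a shift and turn from the pose commanded when the call began, along the tool's axes at that moment; what a row does not reach only later rows make up. A row lasts 1/10 s, in which the tool goes at most 50 mm and 8.59 degrees, less where a joint would pass 70% of its speed; a pose out of reach is approached as far as the arm can. A call with a gripper value outside its range is refused whole. The fingers move at their own pace and stop on an object; FORCE is the grip in N (left out, the last holds). Time passes only in rows, so rows that repeat a pose let the fingers close. It gives the time, the measured TCP pose, the force, the opening and the grip force at its end, in the units of the state.
- manip.observe(): the state, without advancing time (a new reading comes with each control period).
- capture(name): name is "scene" or "side" or "wrist"; returns a dict with "pixels" (480x640x3 uint8, red, green, blue), "intrinsics" (3x3 intrinsics, pixels), "world_from_camera" (4x4, takes a point from camera to world coordinates). Camera axes: x right, y down, z forward; pixel columns grow to the right and rows downward; lengths in mm; the calibration is good to about 2 mm. A picture is of the moment at which its call begins. There is no depth.
- manip.hand_in(): hands the job in; it is judged then, once.
The state is a dict: "time": time; "joint_positions": joint angles; "qvel": joint speeds; "joint_efforts": joint torques, N m; "eef_pos": TCP position; "ee_rot": TCP orientation; "force": force on the tool from outside, world axes, zero at the start; "wrist_torque": the same for the moment, N m; "finger_gap": opening from 0.0 (shut) to 1.0 (fully open); "grasp_force": force on a finger pad.
Only numpy, scipy, OpenCV 4.12 (cv2) and the standard library are available. Lean on these libraries where they do the work, as an engineer would, in place of code of your own. Each camera call takes 0.05 s, during which the arm holds its last target. There are 200 camera calls.

## Working session

There is one attempt and no reset: what is moved stays moved. The work goes in short steps, Python scripts to look and compute and a shell command to move; the robot and the scene stay as the last step left them, time stands still between calls to the robot, and variables do not carry over. Pictures are saved under pics/ and viewed, at most 10 in all, crops included, and the job is handed in when it is done.

```bash
mkdir -p pics
cat > h.py <<'E'
import numpy as np,cv2,json
from station import manip,capture
def snap(n,f):
    c=capture(n);cv2.imwrite(f'pics/{f}.png',cv2.cvtColor(c['pixels'],cv2.COLOR_RGB2BGR))
    np.savez(f'pics/{f}.npz',K=c['intrinsics'],T=c['world_from_camera'],p=c['pixels'])
def ray(f,uv,z):
    d=np.load(f'pics/{f}.npz');T=d['T'];r=T[:3,:3]@np.linalg.solve(d['K'],[uv[0],uv[1],1.]);o=T[:3,3]
    return o+r*(z-o[2])/r[2]
def proj(f,P):
    d=np.load(f'pics/{f}.npz');T=np.linalg.inv(d['T']);q=d['K']@(T[:3,:3]@np.array(P,float)+T[:3,3]);return q[:2]/q[2]
E
python3 - <<'E'
from h import *
for n in('scene','side','wrist'): snap(n,n+'0'); print(n,np.load(f'pics/{n}0.npz')['T'].round(2).tolist())
s=manip.observe();print(s['time'],s['eef_pos'],s['ee_rot'],s['finger_gap'],s['force'])
E
```

```text
scene [[-0.84, 0.34, -0.43, 1012.19], [0.55, 0.49, -0.68, 803.47], [-0.02, -0.8, -0.6, 788.62], [0.0, 0.0, 0.0, 1.0]]
side [[0.9, -0.3, 0.31, 53.56], [-0.43, -0.65, 0.62, -954.72], [0.01, -0.7, -0.72, 1194.88], [0.0, 0.0, 0.0, 1.0]]
wrist [[0.28, 0.91, 0.3, 75.18], [0.96, -0.26, -0.09, 549.85], [-0.0, 0.31, -0.95, 374.92], [0.0, 0.0, 0.0, 1.0]]
0.15 [151.78291687 528.40341328 252.88765575] [-1.05757599e-04  1.39444528e-01  9.90229786e-01 -4.28795131e-04] 1.0019200435966638 [ 1.02980427 -0.50467535  0.14440885]
```

View pics/scene0.png

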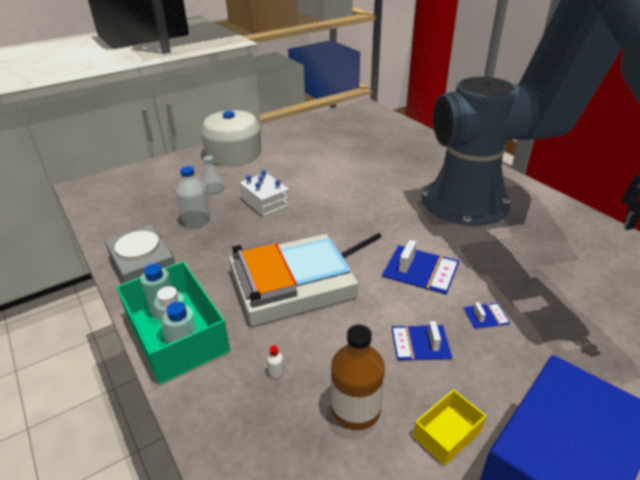

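View pics/side0.png

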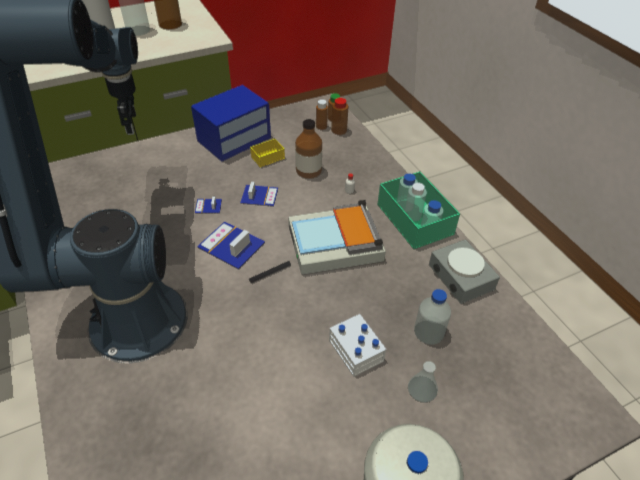

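The scene shows three blue carriers, at about (421,268), (421,341) and (486,315) in scene0, and the viewer at about (293,277). Next I'll enlarge crops to measure them.

Run:
```python
import cv2
a=cv2.imread('pics/side0.png')[170:290,190:390];cv2.imwrite('pics/c1.png',cv2.resize(a,None,fx=4,fy=4,interpolation=cv2.INTER_CUBIC))
a=cv2.imread('pics/scene0.png')[225:370,220:520];b=cv2.resize(a,None,fx=2.6666667,fy=2.6666667,interpolation=cv2.INTER_CUBIC);cv2.imwrite('pics/c2.png',b);print(b.shape)
```

```text
(387, 800, 3)
```

View pics/c1.png

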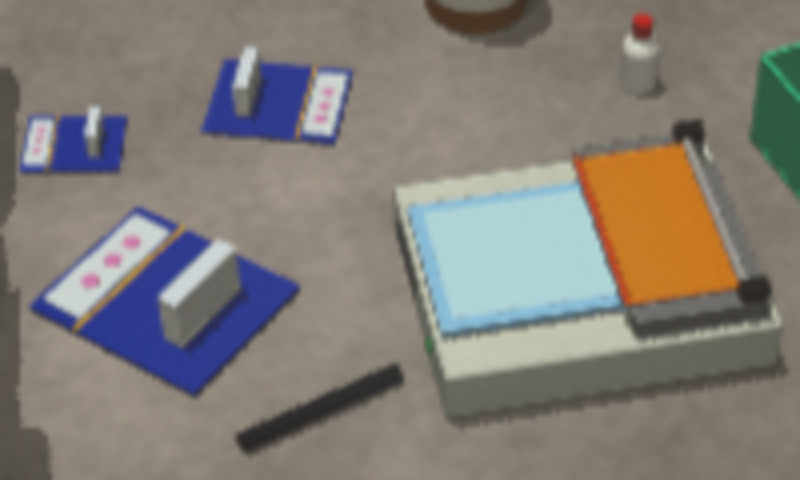

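View pics/c2.png

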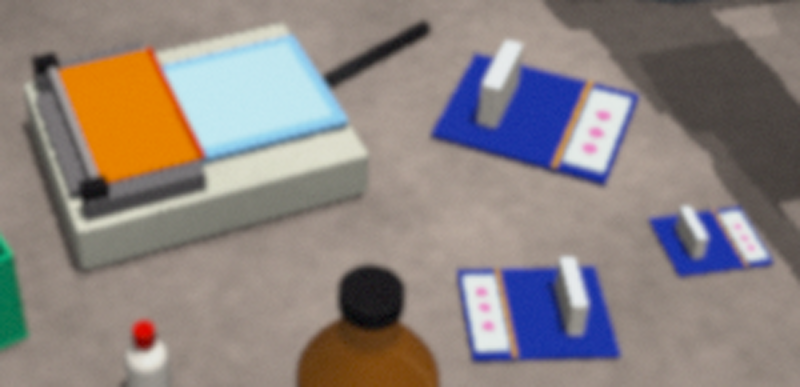

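The c1 and c2 crops show the big carrier with corners at c1 (30,308), (138,208), (300,290), (195,395). The viewer's open side faces left in c1, with the shield edge from (575,155) to (628,308).

Run:
```python
from h import *
S=lambda x,y,z:ray('side0',(190+(x+.5)/4-.5,170+(y+.5)/4-.5),z)[:2]
C=lambda x,y,z:ray('scene0',(220+(x+.5)/2.66667-.5,225+(y+.5)/2.66667-.5),z)[:2]
def car(n,q): # front a, front b, rear a, rear b
    q=np.array(q);f=(q[0]+q[1])/2;r=(q[2]+q[3])/2;d=f-r
    print(n,'len',np.linalg.norm(d).round(1),'wid',np.linalg.norm(q[0]-q[1]).round(1),np.linalg.norm(q[2]-q[3]).round(1),'cen',((f+r)/2).round(1),'yaw',np.degrees(np.arctan2(d[1],d[0])).round(2))
car('bigS',[S(30,308,5),S(138,208,5),S(300,290,5),S(195,395,2)])
car('bigC',[C(637,95,5),C(605,184,5),C(475,55,5),C(433,135,5)])
car('medS',[S(352,70,5),S(337,144,5),S(225,60,5),S(203,132,5)])
print('stage S',[S(*p,60).round(1) for p in[(410,205),(442,335),(622,305),(578,182)]])
print('house S',[S(*p,50).round(1) for p in[(396,188),(445,378),(778,325)]])
print('shield S',[S(*p,74).round(1) for p in[(575,155),(628,308)]])
print('stage C',[C(*p,60).round(1) for p in[(295,37),(346,124)]])
print('house C',[C(*p,50).round(1) for p in[(287,25),(366,157),(80,240)]])
print('shield C',[C(*p,74).round(1) for p in[(152,48),(204,157)]])
print('handle top S',[S(*p,37).round(1) for p in[(228,245),(170,298)]])
print('handle top C',[C(*p,37).round(1) for p in[(514,44),(490,80)]])
print('marker',[S(*p,10).round(1) for p in[(243,443),(398,373)]])
```

```text
bigS len 156.3 wid 127.2 123.6 cen [313.4 155.3] yaw 122.02
bigC len 154.2 wid 129.6 126.7 cen [312.2 158.2] yaw 121.98
medS len 108.9 wid 91.6 90.2 cen [471.7 327.3] yaw -31.74
stage S [array([498.7, 117.9]), array([466.6, -12. ]), array([595.8, -39.6]), array([624.5,  87.6])]
house S [array([500.4, 148.8]), array([455.5, -41.6]), array([693.4, -95.9])]
shield S [array([628.7, 102.2]), array([591.6, -55.2])]
stage C [array([466.8,  -2.2]), array([500.1, 122.5])]
house C [array([455., -33.]), array([504. , 156.3]), array([743. , 108.7])]
shield C [array([591. , -45.2]), array([627.4, 104.4])]
handle top S [array([366.7, 157.3]), array([309.3, 123.8])]
handle top C [array([288.1,  96.7]), array([341.7, 124.8])]
marker [array([315.5,  -5.3]), array([440.5,   9. ])]
```

```bash
cat >> h.py <<'E'
from scipy.optimize import least_squares
from scipy.spatial.transform import Rotation as R
def fit(M,W):
    M=np.array(M,float);W=np.array(W,float)
    f=lambda p:(M@np.array([[np.cos(p[2]),np.sin(p[2])],[-np.sin(p[2]),np.cos(p[2])]])+p[:2]-W).ravel()
    r=least_squares(f,[*W.mean(0),-.3],loss='soft_l1',f_scale=2.);return r.x[:2].round(1),np.degrees(r.x[2]).round(2),f(r.x).reshape(-1,2).round(1).tolist()
E
python3 - <<'E'
from h import *
S=lambda x,y,z:ray('side0',(190+(x+.5)/4-.5,170+(y+.5)/4-.5),z)[:2]
C=lambda x,y,z:ray('scene0',(220+(x+.5)/2.66667-.5,225+(y+.5)/2.66667-.5),z)[:2]
m=[(55,45),(55,-45),(-55,45),(-55,-45)]
print(fit(m,[S(352,70,5),S(337,144,5),S(225,60,5),S(203,132,5)]))
print(fit(m,[C(458,270,5),C(474,360,5),C(595,268,5),C(618,357,5)][1::-1]+[C(618,357,5),C(595,268,5)]))
vm=[(-135,65),(-135,-65),(-140,100),(-140,-100),(110,-100),(-5,77),(-5,-77)]
print(fit(vm,[S(410,205,60),S(442,335,60),S(396,188,50),S(445,378,50),S(778,325,50),S(575,155,74),S(628,308,74)]))
vm[4]=(110,100)
print(fit(vm,[C(346,124,60),C(295,37,60),C(366,157,50),C(287,25,50),C(80,240,50),C(204,157,74),C(152,48,74)]))
print('brown',ray('scene0',(357,420),0),ray('side0',(310,172),0),'drop',ray('side0',(350,193),0),'tray',ray('side0',(268,162),0))
E
```

```text
(array([471.7, 327.3]), np.float64(-31.4), [[1.1, -1.2], [0.2, 1.2], [-0.8, 0.0], [-0.4, 0.0]])
(array([471.6, 332. ]), np.float64(-32.83), [[1.4, -0.9], [0.7, -0.5], [-1.3, 1.6], [-0.8, 0.1]])
(array([614. ,  22.9]), np.float64(-13.2), [[-1.3, -0.9], [1.2, 2.4], [0.2, 3.4], [-0.6, -0.9], [4.9, -3.6], [-1.9, -3.2], [-0.0, 4.3]])
(array([614.4,  29. ]), np.float64(-13.55), [[-1.7, 1.3], [1.1, -0.4], [-2.3, 2.8], [-0.1, -2.4], [1.8, -8.2], [0.2, 0.7], [0.5, 0.5]])
brown [684.71072748 401.33271954   0.        ] [675.8234084  370.97278967   0.        ] drop [750.77097051 215.92737858   0.        ] tray [564.14513834 482.91460016   0.        ]
```

```bash
python3 -m pendant '{"dp":[[-60,-15,20],[-120,-35,50],[-180,-50,80],[-240,-70,110],[-300,-85,130],[-338,-96,143],[-338,-96,143],[-338,-96,143],[-338,-96,143],[-338,-96,143],[-338,-96,143],[-338,-96,143],[-338,-96,143],[-338,-96,143],[-338,-96,143],[-338,-96,143],[-338,-96,143],[-338,-96,143]],"turn":[[0,0,8],[0,0,16],[0,0,24],[0,0,32],[0,0,40],[0,0,48],[0,0,56],[0,0,64],[0,0,72],[0,0,80],[0,0,88],[0,0,96],[0,0,104],[0,0,106],[0,0,106],[0,0,106],[0,0,106],[0,0,106]],"claw":[85,85,85,85,85,85,85,85,85,85,85,85,85,85,85,85,85,85]}' 60
python3 - <<'E'
from h import *
snap('wrist','w1');s=manip.observe();print(s['eef_pos'],R.from_quat(s['ee_rot'],scalar_first=True).as_matrix().round(4).tolist())
print([proj('w1',p) for p in[(450.5,342.5,37),(471.7,329,5)]])
E
```

```text
time: 1.95
eef_pos: [450.2, 343.0, 110.2]
ee_rot: [0.0, 0.875, 0.485, -0.0]
force: [0.3, 0.3, 0.4]
finger_gap: 0.995
grasp_force: 0.0
[450.20044247 342.98207059 110.28693473] [[0.53, 0.848, -0.0], [0.848, -0.53, -0.0], [-0.0, -0.0, -1.0]]
[array([322.21093602, 259.94420607]), array([357.68433171, 243.06444465])]
```

View pics/w1.png

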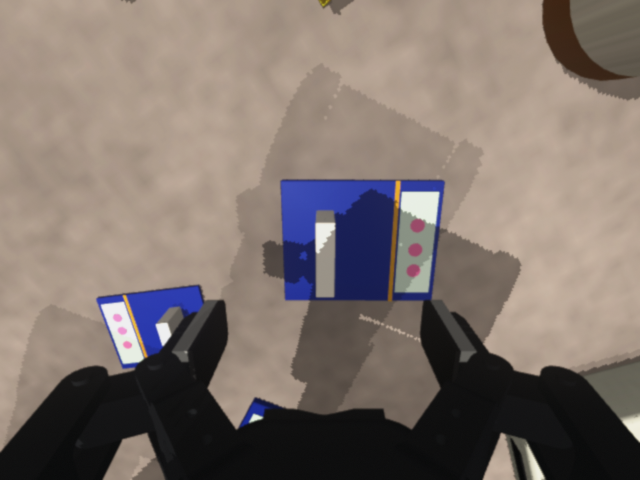

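The wrist view shows the handle top at about (326,260), with plate corners (281,180), (444,181), (432,300) and (285,300), close to the predicted positions.

Run:
```python
from h import *
W=lambda u,v,z:ray('w1',(u,v),z)[:2]
# image right = slide end; figure orientation
c=[W(281,180,5),W(444,181,5),W(432,300,5),W(285,300,5)];print(np.round(c,1).tolist())
print(fit([(-55,45),(55,45),(55,-45),(-55,-45)],c),fit([(-55,-45),(55,-45),(55,45),(-55,45)],c))
print(W(326,260,37),W(326,223,37),W(326,298,37))
```

```text
[[450.6, 394.9], [543.0, 336.6], [496.3, 260.0], [402.4, 318.6]]
(array([473.1, 327.5]), np.float64(-32.01), [[-0.3, -0.1], [0.6, -0.0], [-0.5, 0.2], [0.2, -0.1]]) (array([473.5, 327.5]), np.float64(2734.1), [[43.2, 0.7], [-140.3, -2.6], [-43.2, -0.6], [141.8, 2.4]])
[452.47712794 341.22211684] [465.08325103 361.54282946] [438.52358465 318.72940112]
```

```bash
python3 -m pendant '{"dp":[[-1,2.7,30],[-1,2.7,55],[-1,2.7,70],[-1,2.7,80],[-1,2.7,80],[-1,2.7,80],[-1,2.7,80],[-1,2.7,80],[-1,2.7,80],[-1,2.7,80],[-1,2.7,80],[-1,2.7,80],[-1,2.7,80],[-1,2.7,80]],"turn":[[0,0,0],[0,0,0],[0,0,0],[0,0,0],[0,0,0],[0,0,0],[0,0,0],[0,0,0],[0,0,0],[0,0,0],[0,0,0],[0,0,0],[0,0,0],[0,0,0]],"claw":[85,85,85,85,85,60,40,20,5,5,5,5,5,5]}' 60
```

```text
time: 3.4
eef_pos: [452.2, 340.9, 30.7]
ee_rot: [-0.0, 0.875, 0.485, 0.0]
force: [-0.6, -1.5, 5.8]
finger_gap: 0.128
grasp_force: 59.4
```

```bash
python3 -m pendant '{"dp":[[0,0,-15],[0,0,-40],[0,0,-70],[0,0,-100],[-15,14,-110],[-40,38,-110],[-70,67,-110],[-100,95,-110],[-130,124,-110],[-160,153,-110],[-185,176,-110],[-205,196,-110],[-214.6,204.7,-110],[-214.6,204.7,-110],[-214.6,204.7,-110],[-214.6,204.7,-110],[-214.6,204.7,-110]],"turn":[[0,0,0],[0,0,0],[0,0,0],[0,0,0],[0,0,0],[0,0,-2],[0,0,-5],[0,0,-8],[0,0,-11],[0,0,-14],[0,0,-17],[0,0,-18.6],[0,0,-18.6],[0,0,-18.6],[0,0,-18.6],[0,0,-18.6],[0,0,-18.6]],"claw":[5,5,5,5,5,5,5,5,5,5,5,5,5,5,5,5,5]}' 60
python3 - <<'E'
from h import *
snap('wrist','w2');snap('side','s2');s=manip.observe();print(s['eef_pos'],s['grasp_force'],R.from_quat(s['ee_rot'],scalar_first=True).as_matrix().round(4).tolist())
print([proj('w2',p) for p in[(609.3,27.2,69),(614.2,26,60)]])
a=cv2.imread('pics/w2.png');b=cv2.imread('pics/s2.png')[100:300,230:430]
cv2.imwrite('pics/m2.png',np.hstack([cv2.resize(a,(480,360)),cv2.resize(b,(320,320))[:320]]) if 0 else a)
cv2.imwrite('pics/m3.png',cv2.resize(b,(600,600),interpolation=cv2.INTER_CUBIC))
E
```

```text
time: 5.1
eef_pos: [511.5, 51.2, 140.3]
ee_rot: [-0.0, 0.785, 0.62, -0.0]
force: [-0.1, 0.4, -1.5]
finger_gap: 0.132
grasp_force: 58.5
[511.54368125  50.87483554 140.28341067] 58.54497492313385 [[0.2314, 0.9729, -0.0001], [0.9729, -0.2314, 0.0], [-0.0, -0.0001, -1.0]]
[array([485.08645634, 261.28096363]), array([486.58525633, 255.92377863])]
```

View pics/w2.png

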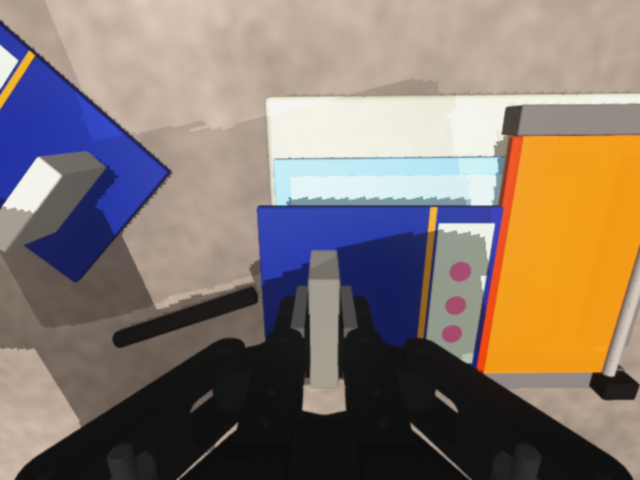

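View pics/m3.png

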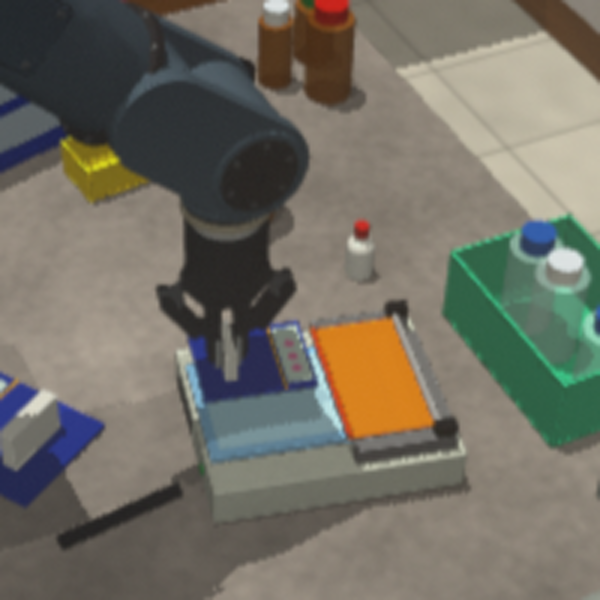

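The wrist view shows the carrier level in the grip, with top corners (258,206) and (502,206). The shield's free edge runs from (511,137) to (478,373); the housing corner is at (266,98) and the stage corner at (274,158).

Run:
```python
from h import *
W=lambda u,v,z:ray('w2',(u,v),z)[:2]
a,b=W(511,137,74),W(478,373,74)
v=fit([(-5,77),(-5,-77),(-140,100),(-135,65)],[a,b,W(266,98,50),W(274,158,60)]);print(a,b,np.linalg.norm(a-b),v)
print('carrier corners',W(258,206,115),W(502,206,115))
t=np.array([511.5,51.0]);y=np.radians(-13.4);x=np.array([np.cos(y),np.sin(y)]);n=np.array([-x[1],x[0]]);c=t+25*x;print('exp',c-55*x+45*n,c+55*x+45*n)
```

```text
[626.82441589  98.86706495] [595.69282665 -51.25813101] 153.31911266911527 (array([647.7, -17. ]), np.float64(-734.24), [[35.0, -40.0], [28.2, -39.1], [34.9, -35.6], [34.4, -37.4]])
carrier corners [494.56376186 101.3928482 ] [600.23267945  76.36584046]
exp [492.74537931 101.72735162] [599.75072591  76.23508224]
```

```bash
sed -i "s/\[\*W.mean(0),-.3\],loss='soft_l1',f_scale=2./[*W.mean(0),-.25]/" h.py
python3 - <<'E'
from h import *
W=lambda u,v,z:ray('w2',(u,v),z)[:2]
print(fit([(-5,77),(-5,-77),(-140,100),(-135,65)],[W(511,137,74),W(478,373,74),W(266,98,50),W(274,158,60)]))
print(fit([(-5,77),(-140,100),(-135,65)],[W(511,137,74),W(266,98,50),W(274,158,60)]))
E
```

```text
(array([616.4,  23. ]), np.float64(-12.36), [[1.2, 0.4], [-0.6, 0.1], [-0.6, 0.7], [0.0, -1.2]])
(array([615.3,  22.4]), np.float64(-12.86), [[0.8, -0.3], [-0.6, 1.1], [-0.2, -0.8]])
```

```bash
python3 -m pendant '{"dp":[[-3,10,15],[-3,10,30],[-3,10,40],[-3,10,45],[-3,10,47],[-3,10,48],[-3,10,48],[-3,10,48],[-3,10,48],[-3,10,48]],"turn":[[0,0,-0.5],[0,0,-0.5],[0,0,-0.5],[0,0,-0.5],[0,0,-0.5],[0,0,-0.5],[0,0,-0.5],[0,0,-0.5],[0,0,-0.5],[0,0,-0.5]],"claw":[5,5,5,5,5,5,5,5,5,5]}'
python3 -m pendant '{"dp":[[0,0,0.5],[0,0,1],[0,0,1],[0,0,1],[0,0,1]],"turn":[[0,0,0],[0,0,0],[0,0,0],[0,0,0],[0,0,0]],"claw":[5,5,5,5,5]}'
```

```text
time: 6.2
eef_pos: [520.8, 45.0, 92.5]
ee_rot: [0.0, 0.782, 0.623, 0.0]
force: [-0.0, 1.1, -0.5]
finger_gap: 0.129
grasp_force: 58.6
time: 6.7
eef_pos: [520.7, 45.0, 91.3]
ee_rot: [0.0, 0.782, 0.623, -0.0]
force: [0.7, -0.0, -0.1]
finger_gap: 0.133
grasp_force: 58.6
```

```bash
python3 -m pendant '{"dp":[[0,4,0],[0,8,0],[0,12,0],[0.3,16,0],[0.4,20,0],[0.5,24,0],[0.5,24,0]],"turn":[[0,0,0],[0,0,0],[0,0,0],[0,0,0],[0,0,0],[0,0,0],[0,0,0]],"claw":[5,5,5,5,5,5,5]}'
python3 - <<'E'
from h import *
snap('side','s3');a=cv2.imread('pics/s3.png')[190:280,280:400];cv2.imwrite('pics/m4.png',cv2.resize(a,(800,600),interpolation=cv2.INTER_CUBIC))
E
```

```text
time: 7.4
eef_pos: [544.7, 40.0, 91.3]
ee_rot: [0.0, 0.782, 0.623, 0.0]
force: [-0.3, -0.0, -1.0]
finger_gap: 0.128
grasp_force: 58.6
```

View pics/m4.png

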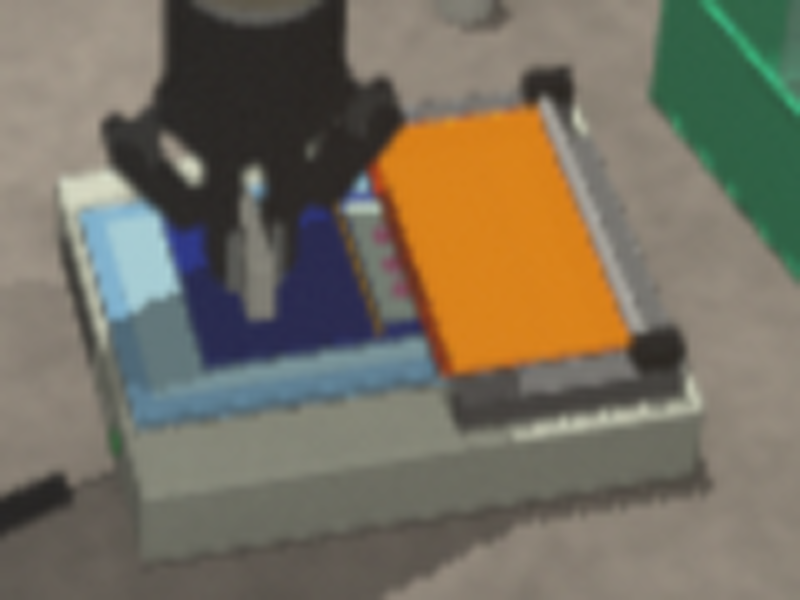

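The view shows the slide end entering under the shield, which is still down, with the carrier square to it. I'll continue.

```bash
python3 -m pendant '{"dp":[[0,4,0],[0,8,0],[0,12,0],[0,16,0],[0,19,0],[0,19,0],[0,19,0],[0,19,0],[0,19,0]],"turn":[[0,0,0],[0,0,0],[0,0,0],[0,0,0],[0,0,0],[0,0,0],[0,0,0],[0,0,0],[0,0,0]],"claw":[5,5,5,5,5,5,5,5,5]}'
python3 - <<'E'
from h import *
snap('wrist','w4');cv2.imwrite('pics/m5.png',cv2.imread('pics/w4.png'))
E
```

```text
time: 8.35
eef_pos: [562.6, 35.9, 91.3]
ee_rot: [-0.0, 0.782, 0.623, -0.0]
force: [0.0, -0.0, -1.6]
finger_gap: 0.127
grasp_force: 58.6
```

View pics/m5.png

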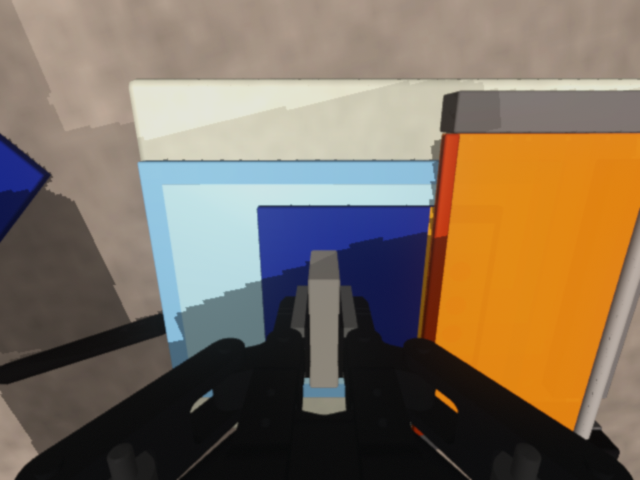

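The yellow line sits at the shield's edge (about (430,270)). The carrier is square, and its side edge at row 206 against the stage edge at row 161 confirms it is centred. Pressing next.

```bash
python3 -m pendant '{"dp":[[0,0,1],[0,0,2],[0,0,3],[0,0,4],[0,0,5],[0,0,6],[0,0,6],[0,0,6],[0,0,6]],"turn":[[0,0,0],[0,0,0],[0,0,0],[0,0,0],[0,0,0],[0,0,0],[0,0,0],[0,0,0],[0,0,0]],"claw":[5,5,5,5,5,5,5,5,5]}' 90
```

```text
time: 9.3
eef_pos: [562.8, 35.9, 85.6]
ee_rot: [0.0, 0.782, 0.623, 0.0]
force: [-3.1, 0.3, 6.6]
finger_gap: 0.124
grasp_force: 92.0
```

```bash
python3 -m pendant '{"dp":[[0,0,0.7],[0,0,1.4],[0,0,2],[0,0,2],[0,0,2],[0,0,2],[0,0,2]],"turn":[[0,0,0],[0,0,0],[0,0,0],[0,0,0],[0,0,0],[0,0,0],[0,0,0]],"claw":[5,5,5,5,5,5,5]}'
python3 - <<'E'
from h import *
s=manip.observe();print(s['wrist_torque'],s['force'])
snap('side','s5');a=cv2.imread('pics/s5.png')[190:280,280:400];cv2.imwrite('pics/m6.png',cv2.resize(a,(800,600),interpolation=cv2.INTER_CUBIC))
E
```

```text
time: 10.0
eef_pos: [562.8, 35.9, 84.7]
ee_rot: [0.0, 0.782, 0.623, 0.0]
force: [-8.1, 0.6, 21.6]
finger_gap: 0.122
grasp_force: 94.3
[ 0.02381629  1.50416455 -0.04244805] [-8.10753809  0.6030932  21.61884606]
```

View pics/m6.png

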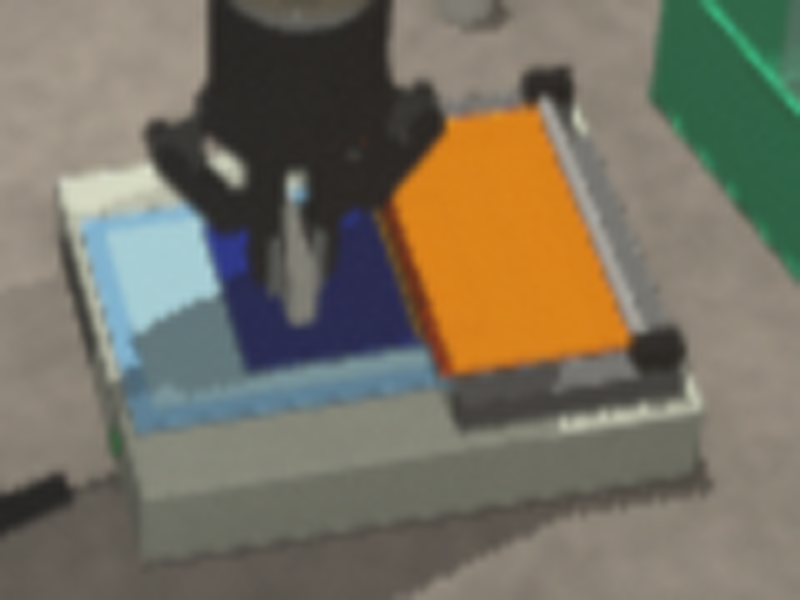

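The stage is at its stop: the TCP has stopped 6 mm below the contact height and the force has jumped. The shield is flat and the yellow line is at its edge. I'll ease the push a little, check it is still, and hand in.

```bash
python3 -m pendant '{"dp":[[0,0,-0.4],[0,0,-0.4],[0,0,-0.4],[0,0,-0.4],[0,0,-0.4],[0,0,-0.4]],"turn":[[0,0,0],[0,0,0],[0,0,0],[0,0,0],[0,0,0],[0,0,0]],"claw":[5,5,5,5,5,5]}' && python3 -c "
from station import manip
s=manip.observe();print(s['force'],abs(s['qvel']).max())
print(manip.hand_in())"
```

```text
time: 10.65
eef_pos: [562.8, 35.9, 84.7]
ee_rot: [0.0, 0.782, 0.623, 0.0]
force: [-6.8, -0.4, 18.0]
finger_gap: 0.12
grasp_force: 93.2
[-6.83449403 -0.3591346  18.01055098] 0.001795630338993367
the job is handed in; nothing more can be done
None
```

I handed the job in at about 10.7 s with the carrier tucked to its yellow line under the shield and held pressed down with about 18 N, the stage at its stop by height and force; the hand-in gave no verdict.

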